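Click the inspection lamp into its station and hold its telescopic mast up

ROBOT

A 7-joint arm with a two-finger parallel gripper is mounted at the origin on a cart in front of the work surface, level with it; the furniture and walls round the work are solid. World frame = base frame: x ahead of the robot, y to its left, z up, the work surface at z = 0. Lengths are in mm, angles in rad, forces in N, time in s.
With the tool pointing down it reaches from about 400 to 875 mm from the base axis. Payload 4.4 kg.
Tool frame: the origin (TCP) lies midway between the tips of the shut fingers; the grasp point (between the pads) lies 19 mm behind it; z points along the fingers, y is the direction in which the jaws open and shut (so a half turn about z gives the same grasp; the last joint's range is limited). The gripper opens to 85 mm and grips with 20 to 120 N. Pads are 22 mm wide; open, the fingers measure 114 mm over their backs; the gripper's body (76 mm by 85 mm) begins 54 mm behind the grasp point. The pads swing forward as they close: fully open they stand 13 mm farther back than shut.
Start: joints at [-1.393, 0.628, 0.038, 1.517, -0.027, 0.996, -0.02], TCP at [156.879, 630.799, 203.613] pointing down, gripper open.
Joint ranges: [-3.06, 3.06], [-0.37, 2.12], [-1.25, 1.32], [0.18, 2.47], [-1.1, 4.24], [0.23, 1.98], [-2.94, 2.94]. Speed limits (rad/s): [2.57, 2.57, 3.14, 3.14, 3.14, 3.14, 3.14].

INTERFACE

Orientations are given as [roll, pitch, yaw] about the fixed x, y, z axes, in that order (R = Rz(yaw) Ry(pitch) Rx(roll)).
In Python, from cell import ctrl, vision gives the robot as it stands.
- The arm moves only by the tool play_rows, never from a script. Its arguments are lists of equal length, an entry for each row: "slide": the shift along the tool's x, y, z in mm, a list of three; "turn": the turn about the tool's z in rad; "fingers": the opening, from 0 (shut) to 1 (fully open). A call has 1 to 5 rows; each row is the pose to reach, as a shift and turn from the pose measured when the call began, along the tool's axes at that moment; what a row does not reach only later rows make up. A row lasts 1/8 s, in which the tool goes at most 62.5 mm and 10.7 degrees, less where a joint would pass 70% of its speed; a pose out of reach is approached as far as the arm can. A call with a gripper value outside its range is refused whole. The fingers move at their own pace and stop on an object; the grip force is fixed at half the most. Time passes only in rows, so rows that repeat a pose let the fingers close. It gives the time, the measured TCP pose, the force and the opening at its end, in the units of the state.
- ctrl.read_state(): the state, without advancing time (a new reading comes with each control period).
- vision.get_image(name): name is "side" or "top"; returns (picture, depth): 384x512x3 uint8, blue, green, red; 384x512 float32, mm along the optical axis (not along the pixel's ray), 0 where there is no reading.
- vision.camera_params(name): a dict with "fx", "fy", "cx", "cy" (pixels), "position" and "rotation" of the camera in the world. Camera axes: x right, y up, looking along -z (the intrinsics and any distortion apply to the point x, -y, -z); pixel columns grow to the right and rows downward; lengths in mm; the calibration is good to about 2 mm. A picture is of the moment at which its call begins. camera_params takes no time and is no camera call.
- ctrl.finish_job(): hands the job in, once; it reports no verdict.
The state is a dict: "clock": time; "qpos": joint angles; "qd": joint speeds; "tau": joint torques, N m; "eef_pos": TCP position; "tool_rot": TCP orientation; "force": force on the tool from outside, world axes, zero at the start; "torque": the same for the moment, N m; "width": finger opening in mm.
Only numpy, scipy, OpenCV 4.12 (cv2) and the standard library are available. Lean on these libraries where they do the work, as an engineer would, in place of code of your own. Each camera call takes 0.05 s, during which the arm holds its last target.

TASK

Push the small inspection lamp along its rail, mast still down, until its carriage clicks into the spring detent at the end by the pressure gauge. Then squeeze the yellow release button on the lamp's grip head, pull the telescopic mast straight up past its first stop to its second stop, and keep holding it there fully extended: it springs back if let go, so the program finishes while still holding the head up. Leave the gauge and the other things on the worktop where they are.

Things in the scene. Friction and masses are not known exactly. Their poses are not given: they have to be found in the camera images.
- stand: lamp stand, fixed to the worktop: light grey base plate 116 x 250 x 10 mm, two steel rods along its own y axis between grey end blocks, on them a blue carriage with an upright telescopic mast. Origin at the centre of the plate's underside, z up. The detent station is toward its +y; the detent's 26 mm high grey housing stands at x = -49, y = +60 mm
- carriage (a joint): travel of the blue carriage along the stand's +y, m; the mast axis is at stand x = 0, y = value - 0.060. Starts between 0 and 0.05. The detent's spring ball meets it at 0.104, needs a push of about 8 N to pass, and drops into the notch (click, seated) at 0.120; end of travel 0.1225. It slides with 1.5 N friction and stays where left
- head_grip (a point): middle of the grip head on the mast, half-way up: 150 mm above the worktop with the mast down, 260 mm fully out. Grey block 34 (stand x) x 30 (stand y) x 48 mm high, top 22 mm above this point. Yellow button on its -x side, ribbed face on +x. On the -y side it is bare and flat. Under the button, 30 mm or more below this point, is a steel catch. Axes as the stand's
- head: the same grip head with its lamp: origin at the middle of the block's underside, 26 mm below head_grip, axes as the stand's. A thin arm on the +y side, 16 mm below head_grip, carries a round lamp 60 mm across, centred 110 mm out
- release_button (a joint): press of the yellow button (20 wide, 28 mm high, centred at head_grip's height) toward stand +x, m: 0 out (7 mm proud), 0.006 fully in; spring 2 to 5 N. Below about 0.003 a toe under the catch keeps the mast down. Gripping the head across stand x, a finger on the button and one on the ribbed face, presses it; the head is 41 mm wide there, 35 with the button in
- mast_middle (a joint): how far the thicker, middle section of the mast is out, in m: 0 down, 0.055 out (first stop). It comes first, against about 6 N with the weight of the head
- mast_inner (a joint): how far the thin inner section is out of the middle one, in m: 0 in, 0.055 out (second stop, the end of the telescope: the head is then 0.110 higher than at the start). It comes after the first stop, against about 9 N, and springs back when let go (the toe then rests on the catch, some 12 mm up, until the button is squeezed)
- gauge_mid (a point): the pressure gauge lying face up under the lamp's station, 78 x 55 x 24 mm, about 185 mm from the stand's origin toward its +y; the point is half-way up. Not to be moved
- carton_mid (a point): white small carton, 50 x 75 x 42 mm; point half-way up. A bystander
- bushing_mid (a point): turned steel bushing standing on end, 50 mm across and 46 mm high; point half-way up. A bystander
- coupler_mid (a point): steel air coupler with a red ring lying down, 29 x 83 x 28 mm; point half-way up. A bystander
- spool_mid (a point): white spool of thread seal tape lying flat, 52 mm across, 16 mm high; point at the middle. A bystander

How it is judged (in metres and radians):
On the way, in this order (a step that is already met when the one before it is completed fails the run):
1. the carriage has clicked into the detent while the mast is still down (value of joint carriage above 0.117 m and value of joint each of mast_middle, mast_inner below 0.01 m), for 0.2 s.
2. the mast has been pulled up to its first stop with the carriage in the detent (value of joint mast_middle above 0.048 m and value of joint carriage above 0.113 m), for 0.05 s.
At the end, for the whole second after the job is handed in: The carriage is in the detent (carriage above 0.113 m), both mast sections are out to within 6 mm of their stops (each above 0.049 m of 0.055), the head is still, and the fingers still hold it (more than 3 N between fingers and head, button included) (value of joint carriage above 0.113 m and value of joint each of mast_middle, mast_inner above 0.049 m and velocity of joint mast_inner below 0.02 m/s and contact force between the fingers and head above 3 N); the arm keeps its last pose, push and grip.
It fails at once if the gauge is pushed more than 15 mm (distance of gauge_mid from where it was at the start of the episode above 0.015 m).
It fails at once if a bystander is pushed more than 25 mm (distance of any of carton_mid, bushing_mid, coupler_mid, spool_mid from where it was at the start of the episode above 0.025 m).
It also fails if it takes over 45 s, if anything falls off the work surface, if the arm or the gripper's body presses on something with over 40 N, if the wrist force passes 120 N, or if a joint passes its speed limit or range.

## Working session

There is one attempt and no reset: what is moved stays moved. The work goes in short steps, Python scripts to look and compute and a tool call to move; the robot and the scene stay as the last step left them, time stands still between calls to the robot, and variables do not carry over. Pictures are saved under pics/ and viewed, and the job is handed in when it is done.

Besides the shell and the picture viewer there is one more tool, called after "Call:" as name([rows], argument=value, ...), one row to a line, values as JSON. play_rows: Moves the arm, as the interface text tells. Its arguments: {"type":"object","properties":{"slide":{"type":"array"},"turn":{"type":"array"},"fingers":{"type":"array"}},"required":["slide","turn","fingers"]}

```bash
mkdir -p pics; ls; cat > h.py <<'E'
import numpy as np,cv2
from cell import ctrl,vision
def grab(n,tag):
    im,d=vision.get_image(n); cv2.imwrite(f'pics/{tag}.png',im); np.save(f'pics/{tag}.npy',d); return im,d
def pts(n,d):
    p=vision.camera_params(n); v,u=np.mgrid[0:384,0:512]
    X=(u-p['cx'])/p['fx']*d; Y=-(v-p['cy'])/p['fy']*d
    c=np.stack([X,Y,-d],-1); return c@np.array(p['rotation']).T+np.array(p['position'])
E
python3 - <<'E'
from h import *
print(ctrl.read_state())
for n in('side','top'):
    print(vision.camera_params(n)); grab(n,n+'0')
E
```

```text
pics
{'clock': 0.0, 'qpos': array([-1.3928205 ,  0.62927917,  0.03845253,  1.51839182, -0.02700263,
        0.99629281, -0.01997732]), 'qd': array([ 0.00163632,  0.00130924,  0.00107721, -0.00184782,  0.00033337,
       -0.00033109, -0.00058947]), 'tau': array([-1.81081253e-05, -5.63404548e+01,  1.22604623e+00, -1.93447298e+01,
        1.09441139e-02,  1.04181041e-02,  2.06531001e-05]), 'eef_pos': array([156.70322268, 630.12653869, 202.72509919]), 'tool_rot': array([-3.13973991e+00,  2.54317480e-05,  2.89782901e+00]), 'force': array([0.39198556, 0.37077649, 0.42544688]), 'torque': array([-0.02160859, -0.02745779,  0.00436201]), 'width': 85.27199905537974}
{'fx': 440.46673094988347, 'fy': 440.46673094988347, 'cx': 255.21370684366906, 'cy': 195.62682062933163, 'position': array([  151.57854401, -1207.95603726,  1069.7653223 ]), 'rotation': array([ 0.92094225,  0.00331408, -0.29324674])}
{'fx': 481.12163193494024, 'fy': 481.12163193494024, 'cx': 252.682285691299, 'cy': 190.20950918192958, 'position': array([ 218.49079351,    8.08216512, 1473.69304134]), 'rotation': array([ 2.26710033e-01, -3.40017043e-04, -1.57881133e+00])}
```

```bash
sed -i "s/np.array(p\['rotation'\]).T/Rotation.from_euler('xyz',p['rotation']).as_matrix().T/; 1a from scipy.spatial.transform import Rotation" h.py
python3 - <<'E'
from h import *
a=cv2.imread('pics/side0.png');cv2.imwrite('pics/a.png',cv2.resize(a,(800,600),interpolation=cv2.INTER_CUBIC))
a=cv2.imread('pics/top0.png');cv2.imwrite('pics/b.png',cv2.resize(a,(800,600),interpolation=cv2.INTER_CUBIC))
E
```

```text
(no output)
```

View pics/a.png

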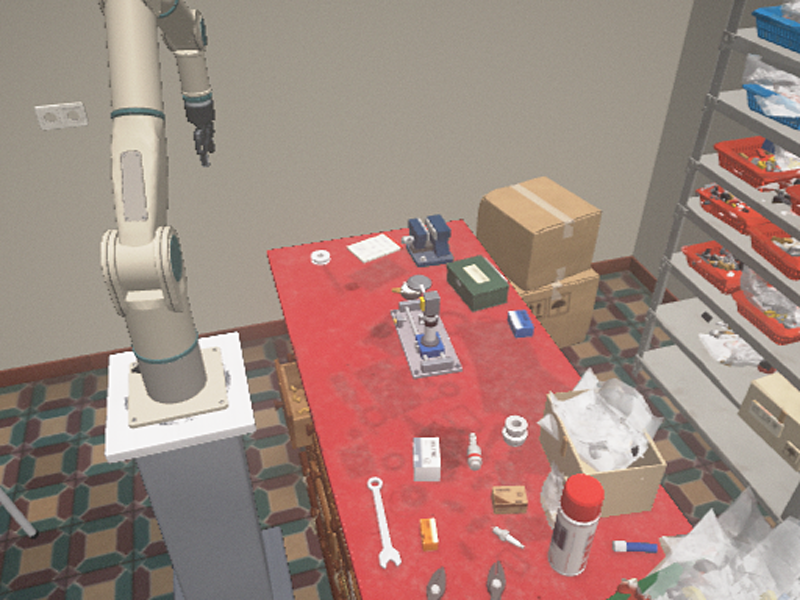

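View pics/b.png

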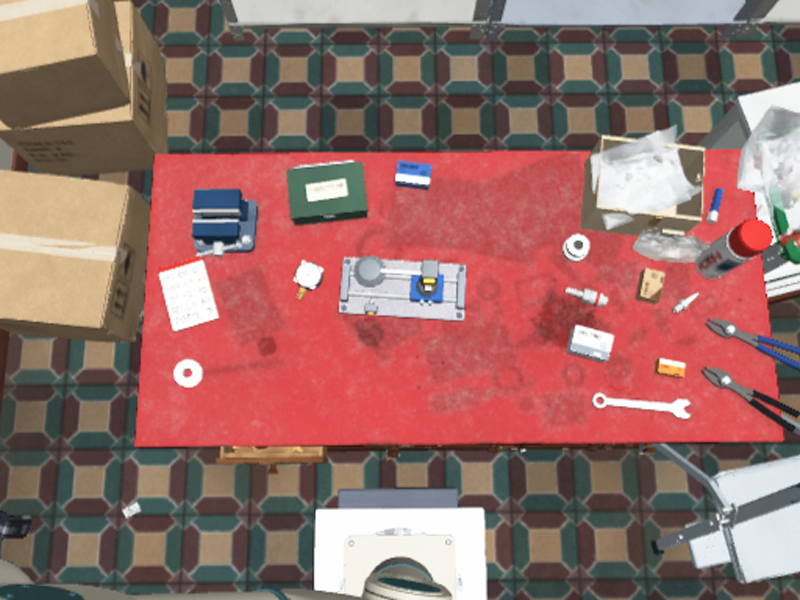

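```bash

python3 - <<'E'
from h import *
for n in('top','side'):
    d=np.load(f'pics/{n}0.npy'); P=pts(n,d); np.save(f'pics/{n}P.npy',P)
    print(n,P[100 if n=='top' else 200, 250])
d=np.load('pics/top0.npy');P=np.load('pics/topP.npy');im=cv2.imread('pics/top0.png')
# table level
print('table z', [P[r,c].round(1) for r,c in((240,200),(250,330),(150,330))])
# plate: z 5..16 near stand
x,y,z=P[...,0],P[...,1],P[...,2]
R=np.zeros((384,512),bool);R[155:212,212:304]=1
m=R&(z>6)&(z<60)
# saturation-based plate mask
hsv=cv2.cvtColor(im,cv2.COLOR_BGR2HSV)
g=R&(hsv[...,1]<60)&(z>5)&(z<16)
q=P[g][:,:2].astype(np.float32); print(len(q),cv2.minAreaRect(q), np.median(z[g]))
for nm,lo,hi in(('head top',165,180),('lamp',100,160)):
    k=R&(z>lo)&(z<hi); q=P[k]; print(nm,k.sum(),q.min(0),q.max(0),q.mean(0))
crop=im[150:220,205:310];cv2.imwrite('pics/c.png',cv2.resize(crop,None,fx=7,fy=7,interpolation=cv2.INTER_CUBIC))
S=np.load('pics/sideP.npy');im=cv2.imread('pics/side0.png')
crop=im[165:250,230:310];cv2.imwrite('pics/d.png',cv2.resize(crop,None,fx=7,fy=7,interpolation=cv2.INTER_CUBIC))
E
```

```text
top [861.42791236  11.22511581   2.80638745]
side [524.22501269 109.27270853   8.05035829]
table z [array([403. , 168. ,  -1.5]), array([ 368.9, -229.8,    0.9]), array([ 688. , -243.7,    2.2])]
1278 ((574.5718994140625, -9.597030639648438), (247.91026306152344, 115.6553955078125), 85.75814819335938) 10.722937440655073
head top 135 [546.08965095 -72.32423766 165.07899414] [589.99701444 -40.91647495 178.58792889] [568.88691368 -56.78713519 171.72131344]
lamp 429 [542.28827896 -70.14273423 101.86348687] [607.35613644  82.01405504 156.44851747] [573.92236246  33.62979758 136.27758799]
```

View pics/c.png

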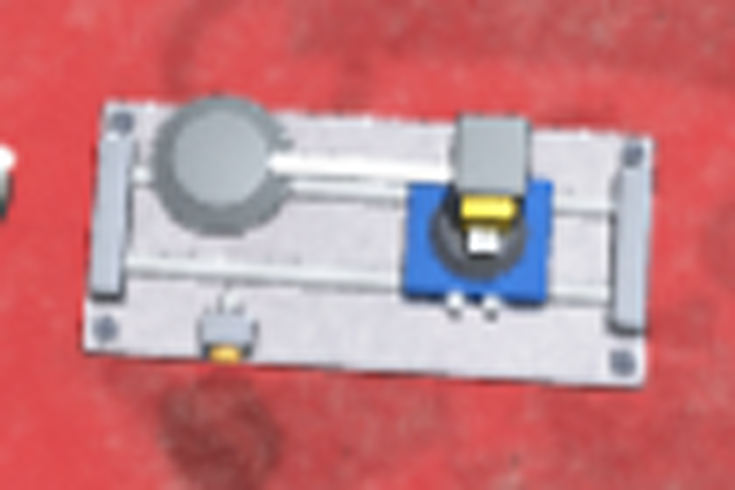

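View pics/d.png

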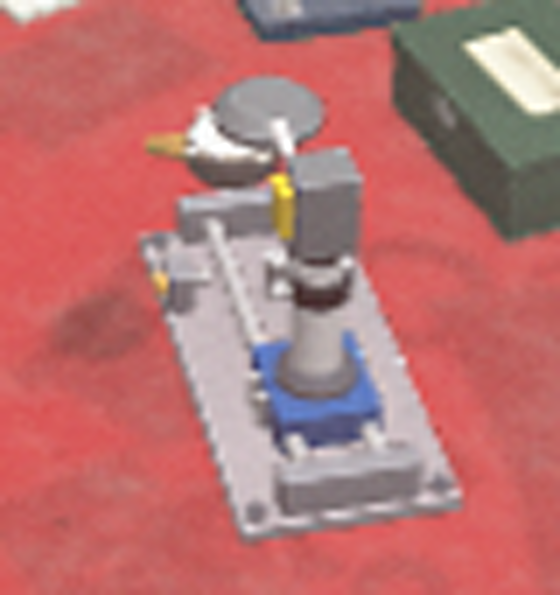

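```bash
cat >> h.py <<'E'
def to(x,y,z,yaw=None):
    s=ctrl.read_state(); p=s['eef_pos']; R=Rotation.from_euler('xyz',s['tool_rot']).as_matrix()
    d=R.T@(np.array([x,y,z])-p); t=0
    if yaw is not None: t=-((yaw-s['tool_rot'][2]+np.pi)%(2*np.pi)-np.pi)
    print('slide',d.round(1),'turn',round(t,3),'rows',round(np.linalg.norm(d)/62.5,1),round(abs(t)/.187,1)); return s
def st():
    s=ctrl.read_state()
    for k in('clock','eef_pos','tool_rot','qpos','force','torque','width'): print(k,np.round(s[k],3))
E
python3 - <<'E'
from h import *
to(500,350,260,1.497)
P=np.load('pics/topP.npy');im=cv2.imread('pics/top0.png');hsv=cv2.cvtColor(im,cv2.COLOR_BGR2HSV)
R=np.zeros((384,512),bool);R[160:200,265:285]=1
z=P[...,2];k=R&(z>168)&(z<178)
q=P[k];print(k.sum(),np.median(q,0),np.percentile(q,[3,97],axis=0),cv2.minAreaRect(q[:,:2].astype(np.float32)))
k=R&(hsv[...,0]>20)&(hsv[...,0]<35)&(hsv[...,1]>120);print('yel',k.sum(),np.median(P[k],0))
b=R.copy();b[:,:]=0;b[150:220,250:300]=1
k=b&(hsv[...,0]>100)&(hsv[...,0]<125)&(hsv[...,1]>120);q=P[k];print('blue',k.sum(),cv2.minAreaRect(q[:,:2].astype(np.float32)),np.median(q[:,2]))
S=np.load('pics/sideP.npy');im=cv2.imread('pics/side0.png');hsv=cv2.cvtColor(im,cv2.COLOR_BGR2HSV)
b=np.zeros((384,512),bool);b[165:250,230:310]=1
g=b&(hsv[...,1]<70)&(S[...,2]>5)&(S[...,2]<16);print('side plate',cv2.minAreaRect(S[g][:,:2].astype(np.float32)))
k=b&(S[...,2]>140)&(S[...,2]<176)&(S[...,1]<-30);print('side head',k.sum(),np.percentile(S[k],[3,50,97],axis=0))
E
```

```text
slide [-400.8 -189.2  -56.9] turn 1.401 rows 7.1 7.5
118 [570.58507724 -57.3843377  172.34564748] [[553.7969644  -70.46926849 168.95195331]
 [585.57769041 -43.64965445 177.03916691]] ((568.713134765625, -57.6922607421875), (28.254087448120117, 35.52783203125), 88.51663970947266)
yel 32 [550.2420584  -54.9300873  163.61263597]
blue 169 ((569.3018798828125, -57.68329620361328), (61.76893615722656, 53.21586227416992), 88.79279327392578) 39.29238872849464
side plate ((633.6622314453125, 118.15599060058594), (519.1974487304688, 250.11146545410156), 89.40764617919922)
side head 146 [[546.03118734 -74.76612168 140.756681  ]
 [565.14169471 -68.20589823 163.42953812]
 [585.23599138 -46.58053499 174.26828048]]
```

Call:
play_rows([
  [0,0,-60],
  [-60,-15,-60],
  [-120,-40,-60],
  [-180,-60,-60],
  [-235,-85,-60],
], turn=[0.0,0.18,0.36,0.54,0.72], fingers=[1,1,1,1,1])

```text
clock: 0.72
eef_pos: [364.8, 490.5, 262.6]
tool_rot: [-3.14, 0.001, 2.172]
force: [0.3, 0.5, -0.5]
width: 85.6
```

```bash
python3 - <<'E'
from h import *
st();to(520,200,260,1.497)
E
```

```text
clock 0.725
eef_pos [364.85  490.476 262.638]
tool_rot [-3.140e+00  1.000e-03  2.172e+00]
qpos [-1.132  0.526  0.249  1.558 -0.14   1.077 -0.247]
force [ 0.309  0.477 -0.477]
torque [ 0.068 -0.06   0.033]
width 85.565
slide [-327.3  -36.4    3.1] turn 0.675 rows 5.3 3.6
```

Call:
play_rows([
  [-60,-7,3],
  [-120,-14,3],
  [-180,-20,3],
  [-240,-27,3],
  [-300,-34,3],
], turn=[0.14,0.27,0.41,0.54,0.675], fingers=[1,1,1,1,1])

```text
clock: 1.35
eef_pos: [506.9, 222.2, 259.9]
tool_rot: [-3.141, 0.002, 1.493]
force: [1.4, 0.6, -0.1]
width: 85.8
```

```bash
python3 - <<'E'
from h import *
st();to(569.5,-57.5,225,1.497)
E
```

```text
clock 1.35
eef_pos [506.941 222.167 259.889]
tool_rot [-3.141e+00  2.000e-03  1.493e+00]
qpos [-0.773  0.461  0.463  1.725 -0.234  1.013 -0.305]
force [ 1.381  0.592 -0.103]
torque [ 0.011 -0.071  0.026]
width 85.752
slide [-273.9   84.1   35.3] turn -0.004 rows 4.6 0.0
```

Call:
play_rows([
  [-55,17,5],
  [-110,34,10],
  [-165,51,20],
  [-220,68,30],
  [-274,84,35],
], turn=[0,0,0,0,-0.004], fingers=[1,1,1,1,1])

```text
clock: 1.98
eef_pos: [569.1, -59.2, 224.5]
tool_rot: [-3.14, 0.002, 1.497]
force: [1.1, 0.8, -0.2]
width: 85.5
```

```bash
python3 - <<'E'
from h import *
st();to(569.5,-57.5,131,1.497)
a,_=grab('side','s1');b,_=grab('top','t1')
cv2.imwrite('pics/e.png',np.hstack([cv2.resize(a[120:250,220:320],(400,520),interpolation=2),cv2.resize(b[140:240,220:320],(400,520),interpolation=2)]))
E
```

```text
clock 1.975
eef_pos [569.123 -59.151 224.487]
tool_rot [-3.140e+00  2.000e-03  1.497e+00]
qpos [-0.242  0.529  0.457  1.722 -0.274  0.957  0.248]
force [ 1.067  0.826 -0.248]
torque [ 0.044 -0.013 -0.024]
width 85.518
slide [ 1.8  0.4 93.5] turn 0.0 rows 1.5 0.0
```

View pics/e.png

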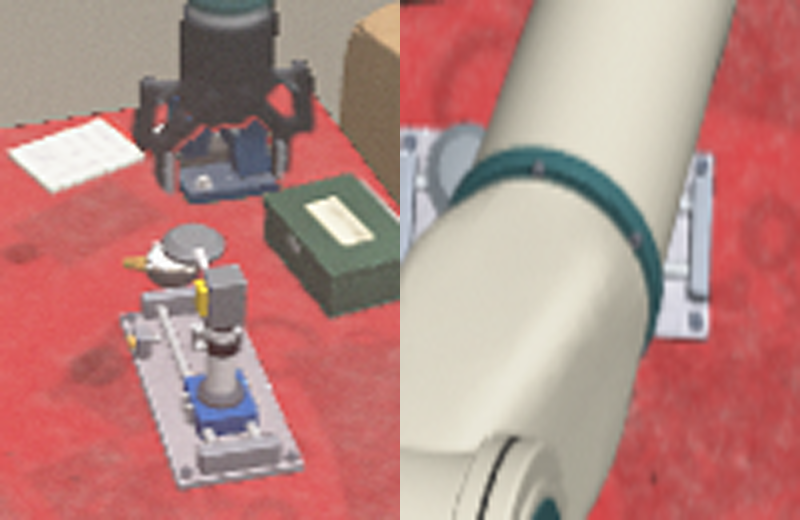

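Call:
play_rows([
  [-48,0,0],
  [-48,0,0],
  [-48,0,30],
  [-48,0,60],
  [-48,0,85],
], turn=[0,0,0,0,0], fingers=[0,0,0,0,0])

```text
clock: 2.7
eef_pos: [564.4, -113.8, 139.1]
tool_rot: [-3.14, 0.007, 1.487]
force: [-0.2, -0.1, 0.2]
width: 0.4
```

```bash
python3 - <<'E'
from h import *
st();to(569.5,-57.5,140,1.497)
a,_=grab('side','s2')
cv2.imwrite('pics/f.png',cv2.resize(a[120:250,220:320],(500,590),interpolation=2))
E
```

```text
clock 2.7
eef_pos [ 564.382 -113.811  139.053]
tool_rot [-3.14   0.007  1.487]
qpos [-0.114  0.636  0.41   1.803 -0.336  0.773  0.383]
force [-0.156 -0.11   0.22 ]
torque [ 0.031 -0.03  -0.009]
width 0.409
slide [56.5  0.4 -1.3] turn -0.01 rows 0.9 0.1
```

View pics/f.png

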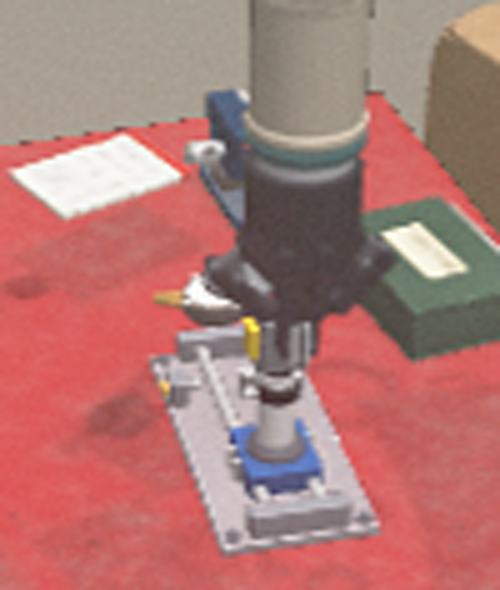

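Call:
play_rows([
  [20,0,0],
  [35,0,0],
  [55,0,0],
  [75,1,0],
  [95,1,0],
], turn=[-0.01,-0.01,-0.01,-0.01,-0.01], fingers=[0,0,0,0,0])

```text
clock: 3.38
eef_pos: [571.6, -16.9, 136.0]
tool_rot: [-3.135, 0.006, 1.498]
force: [-0.4, -3.1, 0.6]
width: 0.1
```

```bash
cat > loc.py <<'E'
from h import *
import sys
a,d=grab('side',sys.argv[1]);S=pts('side',d);hsv=cv2.cvtColor(a,cv2.COLOR_BGR2HSV)
b=np.zeros((384,512),bool);b[165:250,230:310]=1
k=b&(hsv[...,0]>100)&(hsv[...,0]<125)&(hsv[...,1]>120)&(S[...,2]<50)
s=S[k]@np.array([.0739,.9973,0]);print('carriage blue',k.sum(),np.percentile(s,[5,25,50,75,95]).round(1))
cv2.imwrite('pics/'+sys.argv[1]+'z.png',cv2.resize(a[120:250,220:320],(500,590),interpolation=2))
E
python3 - <<'E'
from h import *
st()
d=np.load('pics/s2.npy');S=pts('side',d);a=cv2.imread('pics/s2.png');hsv=cv2.cvtColor(a,cv2.COLOR_BGR2HSV)
b=np.zeros((384,512),bool);b[165:250,230:310]=1
k=b&(hsv[...,0]>100)&(hsv[...,0]<125)&(hsv[...,1]>120)&(S[...,2]<50)
s=S[k]@np.array([.0739,.9973,0]);print('before',k.sum(),np.percentile(s,[5,25,50,75,95]).round(1))
E
python3 loc.py s3
```

```text
clock 3.375
eef_pos [571.601 -16.935 135.983]
tool_rot [-3.135  0.006  1.498]
qpos [-0.287  0.639  0.417  1.811 -0.345  0.771  0.235]
force [-0.41  -3.084  0.565]
torque [-0.43   0.202 -0.001]
width 0.055
before 40 [-46.2 -42.6 -38.7 -31.8   3.4]
carriage blue 33 [18.3 21.9 27.2 35.  68.2]
```

View pics/s3z.png

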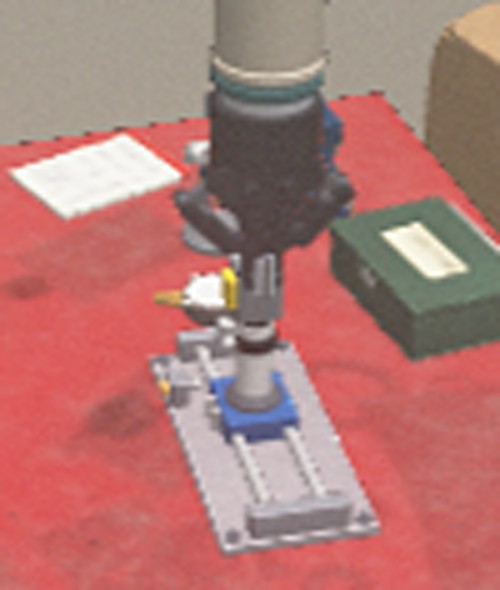

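Call:
play_rows([
  [12,0,0],
  [22,0,0],
  [30,0,0],
  [36,0,0],
  [40,0,0],
], turn=[0,0,0,0,0], fingers=[0,0,0,0,0])

```text
clock: 4.05
eef_pos: [575.0, 24.9, 135.7]
tool_rot: [-3.136, 0.005, 1.498]
force: [0.2, -5.2, 3.0]
width: -0.2
```

```bash
python3 -c "
from h import *
st()"; python3 loc.py s4
```

```text
clock 4.05
eef_pos [575.045  24.936 135.669]
tool_rot [-3.136  0.005  1.498]
qpos [-0.36   0.645  0.421  1.801 -0.351  0.777  0.168]
force [ 0.222 -5.163  2.957]
torque [-1.44  -0.011  0.037]
width -0.212
carriage blue 38 [ 65.7  68.1  72.2  78.7 118.1]
```

View pics/s4z.png

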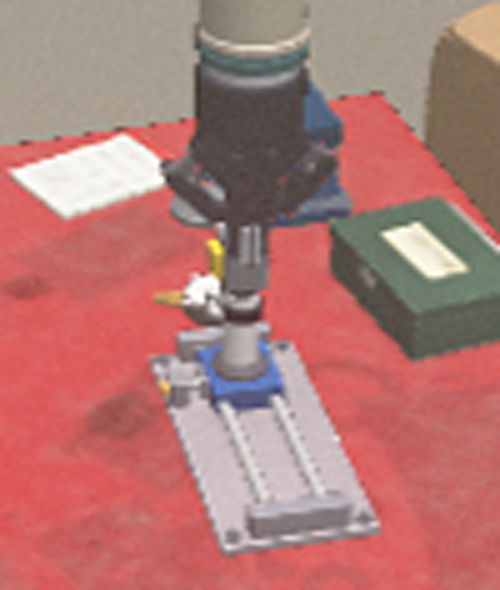

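Call:
play_rows([
  [2,0,0],
  [3,0,0],
  [4,0,0],
], turn=[0,0,0], fingers=[0,0,0])

```text
clock: 4.47
eef_pos: [575.2, 25.5, 135.8]
tool_rot: [-3.136, 0.01, 1.498]
force: [-0.6, -11.5, 1.0]
width: -0.1
```

```bash
python3 -c "
from h import *
st()"; python3 loc.py s5
```

```text
clock 4.475
eef_pos [575.209  25.471 135.816]
tool_rot [-3.136  0.01   1.498]
qpos [-0.367  0.646  0.425  1.8   -0.347  0.777  0.161]
force [ -0.648 -11.502   0.98 ]
torque [-2.21   0.221  0.054]
width -0.132
carriage blue 36 [ 62.7  65.7  69.8  79.1 113.3]
```

Call:
play_rows([
  [3,0,0],
  [5,0,0],
  [7,0,0],
  [7,0,0],
], turn=[0,0,0,0], fingers=[0,0,0,0])

```text
clock: 5.03
eef_pos: [575.2, 25.9, 135.9]
tool_rot: [-3.136, 0.018, 1.494]
force: [-1.4, -12.9, 1.8]
width: -0.1
```

```bash
python3 -c "
from h import *
st()"
```

```text
clock 5.025
eef_pos [575.214  25.865 135.907]
tool_rot [-3.136  0.018  1.494]
qpos [-0.377  0.647  0.432  1.799 -0.342  0.778  0.149]
force [ -1.44  -12.852   1.842]
torque [-3.004  0.319  0.016]
width -0.142
```

Call:
play_rows([
  [-30,0,0],
  [-45,0,-20],
  [-45,0,-70],
  [-45,0,-110],
  [-45,0,-110],
], turn=[0,0,0,0,0], fingers=[0,0,0.5,1,1])

```text
clock: 5.65
eef_pos: [575.0, -15.8, 249.9]
tool_rot: [3.14, 0.016, 1.495]
force: [0.2, -0.6, -0.1]
width: 54.3
```

```bash
python3 - <<'E'
from h import *
st()
a,d=grab('side','s6');S=pts('side',d)
b=np.zeros((384,512),bool);b[150:220,240:300]=1
u=np.array([.0739,.9973]);o=np.array([574.6,-9.6])
k=b&(S[...,2]>126)&(S[...,2]<172)&(S[...,1]>15)&(S[...,1]<75)&(S[...,0]>540)&(S[...,0]<610)
q=S[k];Y=(q[:,:2]-o)@u;X=(q[:,:2]-o)@np.array([.9973,-.0739])
print(k.sum(),np.percentile(X,[2,10,50,90,98]),np.percentile(Y,[2,10,25,50,75,90]))
d=np.load('pics/side0.npy');S0=pts('side',d)
k=b&0|((S0[...,2]>126)&(S0[...,2]<172)&(S0[...,1]>-90)&(S0[...,1]<-35)&(S0[...,0]>540)&(S0[...,0]<610))
q=S0[k];Y=(q[:,:2]-o)@u;X=(q[:,:2]-o)@np.array([.9973,-.0739])
print(k.sum(),np.percentile(X,[2,10,50,90,98]),np.percentile(Y,[2,10,25,50,75,90]))
cv2.imwrite('pics/s6z.png',cv2.resize(a[120:250,220:320],(500,590),interpolation=2))
E
```

```text
clock 5.65
eef_pos [574.976 -15.821 249.939]
tool_rot [3.14  0.016 1.495]
qpos [-0.351  0.51   0.496  1.684 -0.258  1.014  0.153]
force [ 0.183 -0.626 -0.104]
torque [0.043 0.026 0.04 ]
width 54.344
135 [-24.98526225 -21.70307883  -7.39615404  10.26292724  14.20270202] [40.29380204 42.7598593  45.1765967  47.68416212 52.99507942 60.04168451]Traceback (most recent call last):
  File "<stdin>", line 11, in <module>
ValueError: operands could not be broadcast together with shapes (384,2,512,3) (2,)
```

```bash
python3 - <<'E'
from h import *
to(577.5,50.5,215,1.497)
a=cv2.imread('pics/s6.png');cv2.imwrite('pics/s6z.png',cv2.resize(a[120:250,220:320],(500,590),interpolation=2))
E
```

```text
slide [66.7 -0.9 31.9] turn -0.001 rows 1.2 0.0
```

View pics/s6z.png

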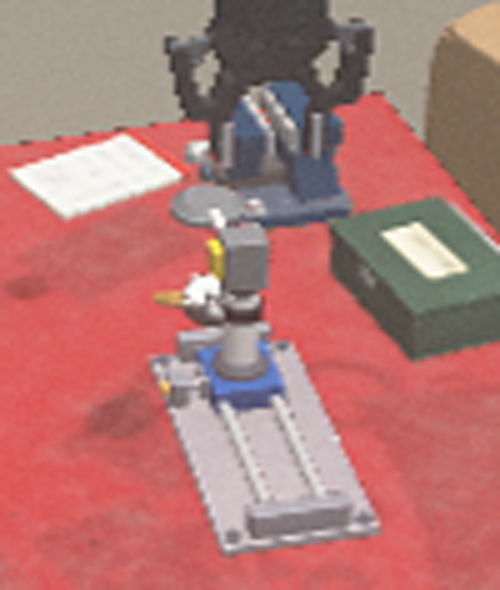

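Call:
play_rows([
  [35,-1,0],
  [67,-1,20],
  [67,-1,32],
  [67,-1,32],
], turn=[0,0,0,0], fingers=[1,1,1,1])

```text
clock: 6.2
eef_pos: [575.9, 50.3, 213.0]
tool_rot: [-3.135, 0.018, 1.496]
force: [0.1, -0.1, -0.8]
width: 85.0
```

```bash
python3 - <<'E'
from h import *
st()
to(577.5,50.5,131,1.497)
a,d=grab('side','s7')
cv2.imwrite('pics/s7z.png',cv2.resize(a[120:250,220:320],(500,590),interpolation=2))
E
```

```text
clock 6.2
eef_pos [575.9    50.34  213.014]
tool_rot [-3.135  0.018  1.496]
qpos [-0.448  0.558  0.477  1.713 -0.282  0.95   0.058]
force [ 0.095 -0.084 -0.794]
torque [0.056 0.008 0.001]
width 84.961
slide [ 1.7  2.1 82. ] turn -0.001 rows 1.3 0.0
```

View pics/s7z.png

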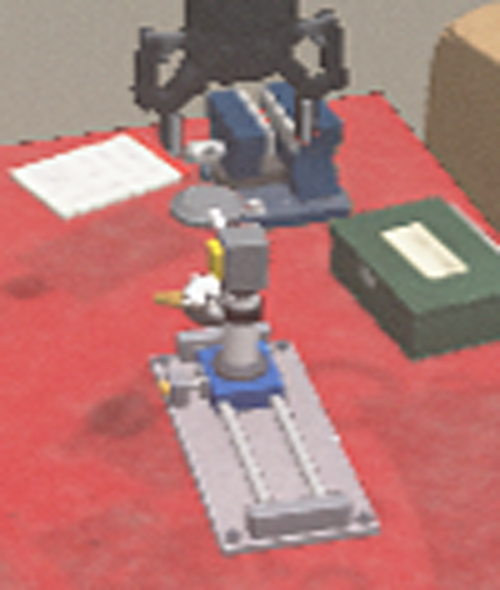

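Call:
play_rows([
  [2,2,25],
  [2,2,50],
  [2,2,70],
  [2,2,81],
  [2,2,81],
], turn=[0,0,0,0,0], fingers=[1,1,1,1,1])

```text
clock: 6.88
eef_pos: [578.3, 49.2, 132.9]
tool_rot: [-3.137, 0.018, 1.493]
force: [0.2, -0.8, 0.3]
width: 85.5
```

```bash
python3 - <<'E'
from h import *
st()
a,d=grab('side','s8')
to(577.5,50.5,131,1.497)
cv2.imwrite('pics/s8z.png',cv2.resize(a[120:250,220:320],(500,590),interpolation=2))
E
```

```text
clock 6.875
eef_pos [578.259  49.228 132.877]
tool_rot [-3.137  0.018  1.493]
qpos [-0.411  0.657  0.426  1.788 -0.343  0.779  0.107]
force [ 0.212 -0.77   0.263]
torque [-0.    -0.028  0.001]
width 85.452
slide [ 1.  -1.4  2.5] turn -0.004 rows 0.0 0.0
```

View pics/s8z.png

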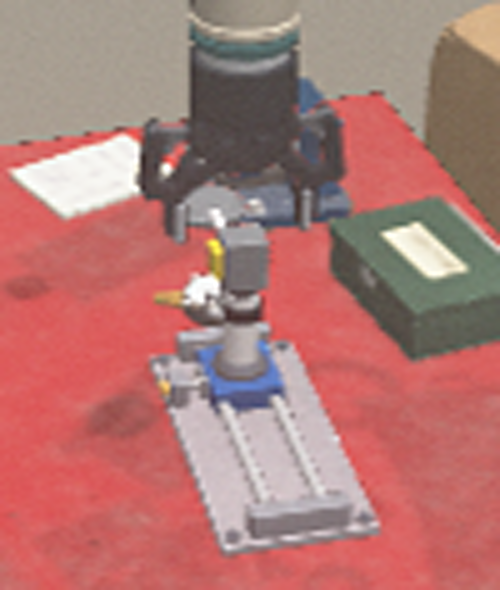

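```bash
python3 - <<'E'
from h import *
d=np.load('pics/s8.npy');a=cv2.imread('pics/s8.png');S=pts('side',d)
cv2.imwrite('pics/s8y.png',cv2.resize(a[140:195,240:300],(780,590),interpolation=0))
for c in (253,254,255,256,279,280,281,282):
    print(c,[ (r,S[r,c].round(0).tolist()) for r in range(158,176,2)])
E
```

```text
253 [(158, [622.0, 397.0, 10.0]), (160, [521.0, 52.0, 230.0]), (162, [521.0, 51.0, 222.0]), (164, [520.0, 48.0, 216.0]), (166, [520.0, 49.0, 207.0]), (168, [520.0, 48.0, 199.0]), (170, [521.0, 53.0, 187.0]), (172, [595.0, 306.0, -1.0]), (174, [589.0, 287.0, 2.0])]
254 [(158, [526.0, 58.0, 234.0]), (160, [526.0, 58.0, 225.0]), (162, [524.0, 48.0, 223.0]), (164, [523.0, 45.0, 217.0]), (166, [523.0, 48.0, 206.0]), (168, [523.0, 48.0, 198.0]), (170, [523.0, 46.0, 191.0]), (172, [596.0, 294.0, 7.0]), (174, [594.0, 286.0, 2.0])]
255 [(158, [531.0, 62.0, 230.0]), (160, [529.0, 54.0, 227.0]), (162, [527.0, 47.0, 223.0]), (164, [526.0, 43.0, 217.0]), (166, [527.0, 46.0, 207.0]), (168, [527.0, 47.0, 198.0]), (170, [525.0, 42.0, 193.0]), (172, [526.0, 45.0, 182.0]), (174, [599.0, 288.0, 0.0])]
256 [(158, [536.0, 67.0, 226.0]), (160, [152.0, -1208.0, 1070.0]), (162, [528.0, 38.0, 229.0]), (164, [528.0, 40.0, 219.0]), (166, [530.0, 45.0, 207.0]), (168, [529.0, 41.0, 202.0]), (170, [529.0, 44.0, 191.0]), (172, [531.0, 47.0, 180.0]), (174, [605.0, 293.0, -5.0])]
279 [(158, [612.0, 34.0, 232.0]), (1
[... 322 characters left out ...]
64, [618.0, 39.0, 203.0]), (166, [621.0, 45.0, 189.0]), (168, [619.0, 41.0, 184.0]), (170, [618.0, 37.0, 178.0]), (172, [707.0, 273.0, -1.0]), (174, [701.0, 256.0, 0.0])]
281 [(158, [619.0, 34.0, 231.0]), (160, [621.0, 37.0, 220.0]), (162, [621.0, 36.0, 212.0]), (164, [621.0, 35.0, 204.0]), (166, [621.0, 36.0, 195.0]), (168, [621.0, 35.0, 187.0]), (170, [623.0, 38.0, 176.0]), (172, [711.0, 272.0, -2.0]), (174, [707.0, 261.0, -4.0])]
282 [(158, [625.0, 40.0, 226.0]), (160, [625.0, 40.0, 218.0]), (162, [624.0, 35.0, 212.0]), (164, [628.0, 45.0, 197.0]), (166, [628.0, 43.0, 189.0]), (168, [627.0, 42.0, 182.0]), (170, [719.0, 282.0, 0.0]), (172, [716.0, 273.0, -3.0]), (174, [708.0, 251.0, 2.0])]
```

View pics/s8y.png

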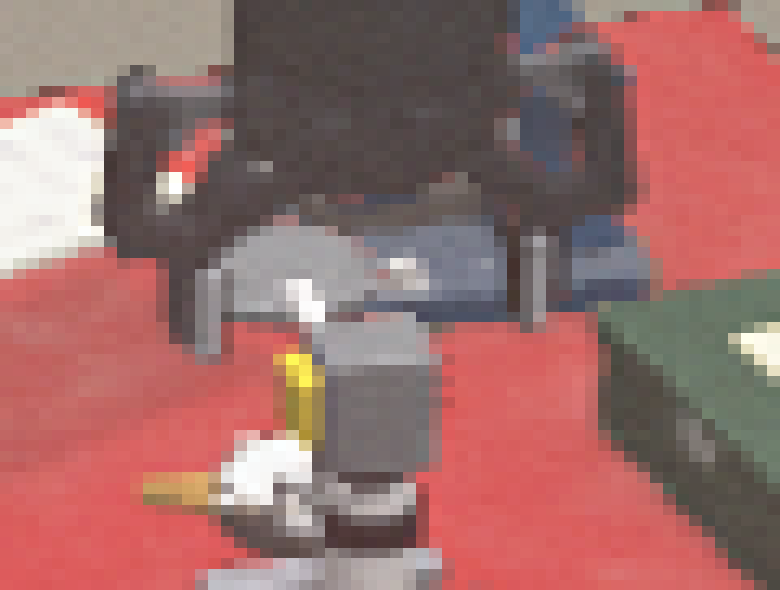

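```bash
python3 - <<'E'
from h import *
grab('side','s9');st()
for n in('s1','s7','s8','s9'):
    S=pts('side',np.load(f'pics/{n}.npy'))
    # finger points: x 505..535 , y near
    for lo,hi in((505,540),(610,640)):
        k=(S[...,0]>lo)&(S[...,0]<hi)&(abs(S[...,1]-(50 if n!='s1' else -58))<22)&(S[...,2]>100)
        z=S[k][:,2]; print(n,lo,k.sum(),np.sort(z)[:6].round(0), S[k][:,0].mean().round(1))
E
```

```text
clock 6.975
eef_pos [579.102  49.59  133.816]
tool_rot [-3.139  0.017  1.494]
qpos [-0.412  0.655  0.426  1.787 -0.342  0.779  0.107]
force [ 0.452  0.651 -0.279]
torque [ 0.012 -0.045  0.019]
width 85.508
s1 505 703 [268. 271. 271. 272. 272. 274.] 526.2
s1 610 190 [265. 267. 268. 271. 271. 272.] 622.4
s7 505 440 [258. 259. 259. 260. 261. 263.] 523.6
s7 610 177 [253. 255. 258. 259. 259. 261.] 625.8
s8 505 472 [175. 176. 180. 182. 183. 185.] 521.1
s8 610 159 [176. 177. 178. 181. 181. 181.] 625.5
s9 505 494 [179. 180. 182. 184. 184. 185.] 521.3
s9 610 162 [176. 178. 179. 179. 181. 182.] 625.8
```

```bash
python3 - <<'E'
from h import *
for n,y in(('s2',-114),('s3',-17),('s4',25),('s6',-16)):
    S=pts('side',np.load(f'pics/{n}.npy'))
    k=(S[...,0]>535)&(S[...,0]<615)&(abs(S[...,1]-y)<14)&(S[...,2]>90)
    z=S[k][:,2]; print(n,k.sum(),np.sort(z)[:8].round(0))
a=cv2.imread('pics/s2.png');cv2.imwrite('pics/s2y.png',cv2.resize(a[150:215,250:310],(600,590),interpolation=0))
E
```

```text
s2 554 [170. 171. 173. 173. 174. 174. 175. 175.]
s3 678 [ 93.  96.  97.  98.  98.  99.  99. 101.]
s4 713 [ 92.  94.  97.  98.  98.  99.  99. 101.]
s6 668 [283. 283. 285. 287. 288. 288. 289. 289.]
```

View pics/s2y.png

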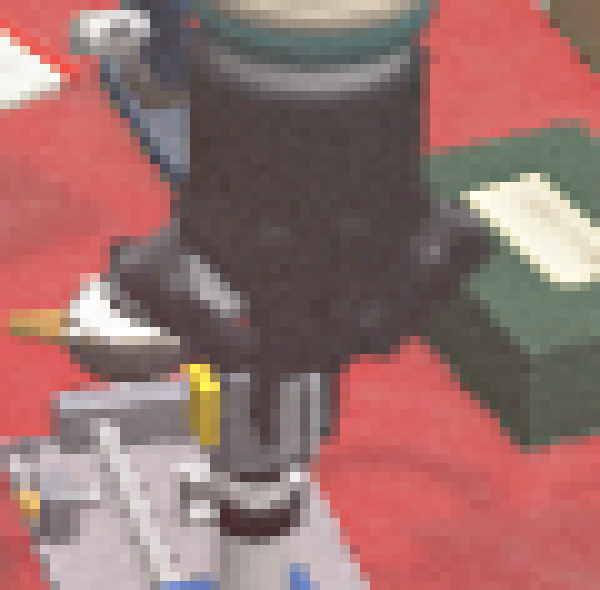

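Call:
play_rows([
  [1,0,10],
  [1,0,20],
  [1,0,20],
], turn=[0,0,0], fingers=[1,1,1])

```text
clock: 7.35
eef_pos: [578.2, 50.3, 112.8]
tool_rot: [-3.137, 0.018, 1.494]
force: [0.1, -1.0, 0.0]
width: 85.2
```

```bash
python3 - <<'E'
from h import *
st();a,d=grab('side','s10');S=pts('side',d)
for lo,hi in((505,540),(610,640)):
        k=(S[...,0]>lo)&(S[...,0]<hi)&(abs(S[...,1]-50)<22)&(S[...,2]>100)
        z=S[k][:,2]; print(lo,k.sum(),np.sort(z)[:6].round(0), S[k][:,0].mean().round(1))
cv2.imwrite('pics/s10y.png',cv2.resize(a[140:195,240:300],(780,590),interpolation=0))
p=vision.camera_params('side');R=Rotation.from_euler('xyz',p['rotation']).as_matrix()
def px(w):
    c=R.T@(np.array(w)-p['position']);return (p['cx']+p['fx']*c[0]/-c[2]).round(1),(p['cy']-p['fy']*c[1]/-c[2]).round(1)
print('head top front edge',px([560,34,172]),px([594,32,172]),'TCP',px(ctrl.read_state()['eef_pos']))
E
```

```text
clock 7.35
eef_pos [578.234  50.335 112.775]
tool_rot [-3.137  0.018  1.494]
qpos [-0.402  0.683  0.41   1.804 -0.358  0.737  0.118]
force [ 0.051 -0.977  0.024]
torque [ 0.018  0.    -0.014]
width 85.156
505 553 [160. 160. 163. 163. 164. 167.] 521.1
610 153 [156. 156. 159. 160. 161. 163.] 626.2
head top front edge (np.float64(264.9), np.float64(174.5)) (np.float64(274.1), np.float64(173.2)) TCP (np.float64(268.2), np.float64(184.3))
```

View pics/s10y.png

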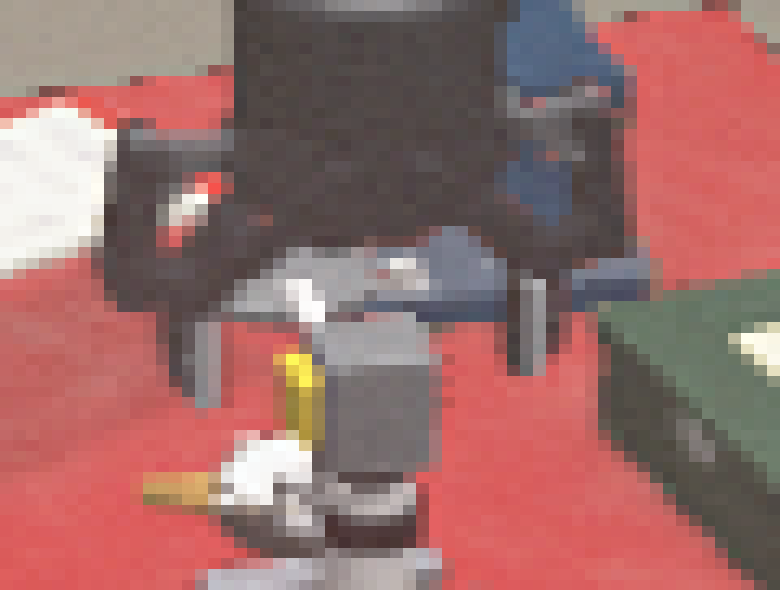

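Call:
play_rows([
  [1,0,10],
  [1,0,17],
  [1,0,17],
], turn=[0,0,0], fingers=[1,1,1])

```text
clock: 7.78
eef_pos: [578.0, 50.9, 95.4]
tool_rot: [-3.136, 0.018, 1.494]
force: [1.1, 0.2, -0.1]
width: 85.7
```

```bash
python3 - <<'E'
from h import *
st();a,d=grab('side','s11')
cv2.imwrite('pics/s11y.png',cv2.resize(a[140:195,240:300],(780,590),interpolation=0))
E
```

```text
clock 7.775
eef_pos [577.971  50.932  95.398]
tool_rot [-3.136  0.018  1.494]
qpos [-0.394  0.707  0.396  1.815 -0.372  0.702  0.128]
force [ 1.111  0.162 -0.081]
torque [0.007 0.063 0.036]
width 85.696
```

View pics/s11y.png

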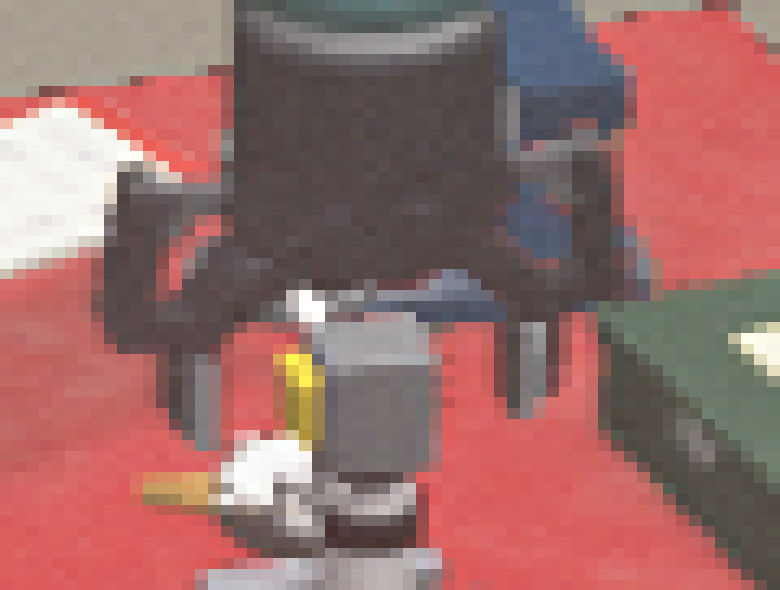

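Call:
play_rows([
  [0,0,0],
  [0,0,0],
  [0,0,0],
  [0,0,0],
  [0,0,0],
], turn=[0,0,0,0,0], fingers=[0.55,0.4,0.3,0.2,0])

```text
clock: 8.45
eef_pos: [579.9, 50.8, 96.6]
tool_rot: [-3.14, 0.018, 1.493]
force: [3.2, 0.1, 4.4]
width: 33.5
```

```bash
python3 - <<'E'
from h import *
st();a,d=grab('side','s12')
cv2.imwrite('pics/s12y.png',cv2.resize(a[140:195,240:300],(780,590),interpolation=0))
E
```

```text
clock 8.45
eef_pos [579.862  50.813  96.56 ]
tool_rot [-3.14   0.018  1.493]
qpos [-0.394  0.706  0.397  1.813 -0.372  0.701  0.128]
force [3.191 0.088 4.371]
torque [ 0.004 -0.467 -0.068]
width 33.492
```

View pics/s12y.png

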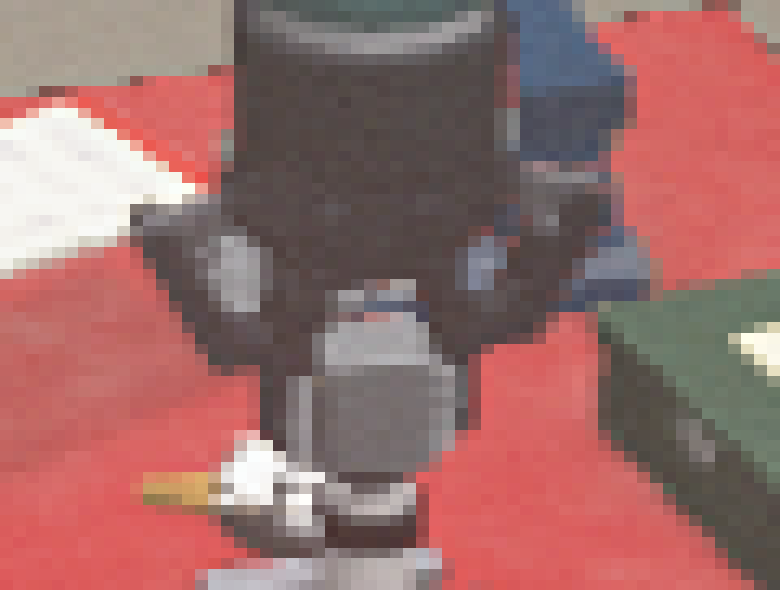

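```bash
python3 - <<'E'
from h import *
p=ctrl.read_state()['eef_pos']; to(*(p+[0,0,60]),1.497)
E
```

```text
slide [ -1.1  -0.1 -60. ] turn -0.004 rows 1.0 0.0
```

Call:
play_rows([
  [0,0,-12],
  [0,0,-24],
  [-1,0,-36],
  [-1,0,-48],
  [-1,0,-60],
], turn=[0,0,0,0,0], fingers=[0,0,0,0,0])

```text
clock: 9.12
eef_pos: [579.6, 50.8, 157.1]
tool_rot: [-3.139, 0.018, 1.493]
force: [5.2, -1.2, -9.8]
width: 33.9
```

```bash
cat > look.py <<'E'
from h import *
import sys
st();a,d=grab('side',sys.argv[1])
cv2.imwrite(f'pics/{sys.argv[1]}y.png',cv2.resize(a[110:200,230:310],(520,585),interpolation=0))
E
python3 look.py s13
```

```text
clock 9.125
eef_pos [579.625  50.76  157.112]
tool_rot [-3.139  0.018  1.493]
qpos [-0.426  0.627  0.444  1.766 -0.325  0.828  0.09 ]
force [ 5.207 -1.223 -9.753]
torque [-0.135 -0.841 -0.055]
width 33.857
```

View pics/s13y.png

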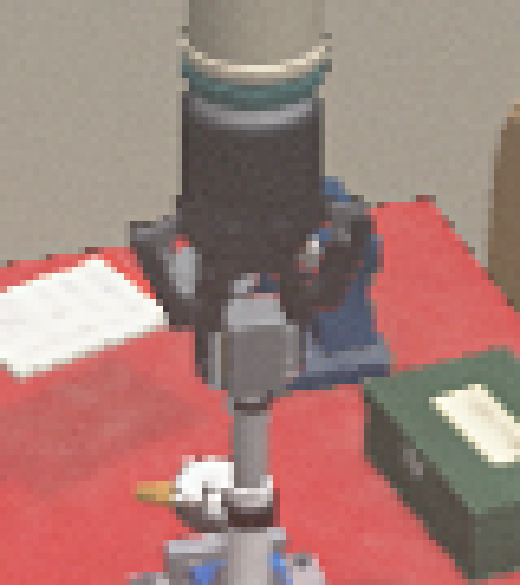

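Call:
play_rows([
  [0,0,-12],
  [0,0,-24],
  [-1,0,-34],
  [-1,0,-42],
  [-1,0,-47],
], turn=[0,0,0,0,0], fingers=[0,0,0,0,0])

```text
clock: 9.8
eef_pos: [579.5, 50.7, 205.6]
tool_rot: [-3.139, 0.017, 1.493]
force: [4.4, 0.7, -8.9]
width: 33.6
```

```bash
python3 look.py s14
```

```text
clock 9.8
eef_pos [579.499  50.698 205.628]
tool_rot [-3.139  0.017  1.493]
qpos [-0.446  0.57   0.474  1.715 -0.29   0.933  0.062]
force [ 4.365  0.722 -8.86 ]
torque [-0.031 -0.751 -0.016]
width 33.575
```

Call:
play_rows([
  [0,0,-2],
  [0,0,-3],
  [0,0,-3],
], turn=[0,0,0], fingers=[0,0,0])

```text
clock: 10.22
eef_pos: [579.2, 50.7, 207.0]
tool_rot: [-3.138, 0.018, 1.493]
force: [8.2, -0.7, -19.8]
width: 33.7
```

```bash
python3 look.py s15
```

```text
clock 10.225
eef_pos [579.177  50.714 207.019]
tool_rot [-3.138  0.018  1.493]
qpos [-0.447  0.569  0.475  1.713 -0.288  0.938  0.06 ]
force [  8.171  -0.696 -19.811]
torque [ 0.041 -1.65  -0.014]
width 33.68
```

View pics/s15y.png

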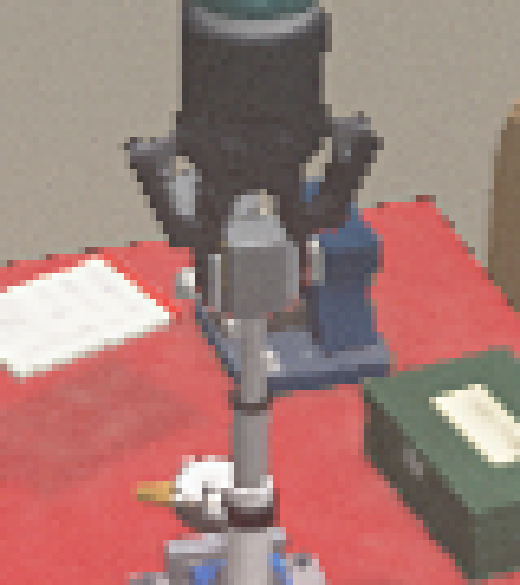

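Call:
play_rows([
  [0,0,0],
  [0,0,0],
  [0,0,0],
  [0,0,0],
], turn=[0,0,0,0], fingers=[0,0,0,0])

```text
clock: 10.78
eef_pos: [579.4, 50.7, 206.8]
tool_rot: [-3.138, 0.018, 1.493]
force: [5.5, 0.2, -10.8]
width: 33.4
```

```bash
python3 look.py s16; python3 - <<'E'
from h import *
a=cv2.imread('pics/s16.png');S=pts('side',np.load('pics/s16.npy'))
for r in range(140,162,2): print(r,S[r,271].round(0),a[r,271])
hsv=cv2.cvtColor(a,cv2.COLOR_BGR2HSV)
b=np.zeros((384,512),bool);b[165:250,230:310]=1
k=b&(hsv[...,0]>100)&(hsv[...,0]<125)&(hsv[...,1]>120)&(S[...,2]<50)
print('blue',np.percentile(S[k]@np.array([.0739,.9973,0]),[5,25,50]))
E
```

```text
clock 10.775
eef_pos [579.379  50.701 206.841]
tool_rot [-3.138  0.018  1.493]
qpos [-0.447  0.569  0.475  1.713 -0.289  0.937  0.06 ]
force [  5.544   0.173 -10.781]
torque [ 0.097 -1.167 -0.012]
width 33.38
140 [1000. 1251. -433.] [135 147 155]
142 [1007. 1270. -461.] [135 148 157]
144 [587.  54. 282.] [171 167 168]
146 [582.  38. 284.] [167 165 166]
148 [583.  40. 275.] [118 118 122]
150 [581.  33. 271.] [113 112 116]
152 [582.  38. 260.] [114 117 121]
154 [580.  30. 257.] [113 113 119]
156 [584.  40. 242.] [110 111 118]
158 [584.  40. 233.] [ 96 101 139]
160 [688. 340.  22.] [81 85 99]
blue [60.40368016 64.91750667 67.31284114]
```

```bash
python3 -c "
from h import *
print(ctrl.finish_job());st()"
```

```text
the job is handed in; nothing more can be done
None
the job is handed in; nothing more can be done
```

I handed the job in at about 10.8 s, with the carriage in the detent and the mast held fully extended. The hand-in gave no verdict.

**What I did**
- **Pushing the carriage:** I pushed the lamp along its rail with shut fingers on the bare −y side of the head. It ended against the end stop at about 13 N (the detent needs about 8 N), roughly 0.121 m along its travel.
- **Pulling up the mast:** I backed off and gripped the head across the yellow button. The opening was 33.5 mm, against a nominal 35 mm with the button in. I then pulled straight up past the first stop to the second.

**Last checks**
- **Mast:** the tool rose 110 mm. The force jumped to about 20 N at the second stop and settled to about 11 N while holding. The camera put the head top at about 283 mm, where 282 mm is expected fully out.
- **Carriage:** its image position matches the seated one to within the depth noise of a few mm.
- **Other objects:** the gauge looked unmoved in the pictures. I did not measure the gauge or the bystanders again, but the arm never came near the bystanders.

**A disagreement:** the camera showed the fingertips about 31 mm higher than the reported tool point with the fingers shut, and 43 mm higher when open, where 13 mm was expected. I trusted the camera and gripped about 35 mm lower than the reported tool height called for; the grip held without visible slip. This also means the push contact was probably near the top of the head.

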